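# Switch on the bench light and click its dimmer lever to level three

## Task

Switch on the bench light for packing and set it to level three: with a fingertip, first flip the chrome toggle over to its other side while the dimmer lever is still at home, then push the black dimmer lever along its slot, away from its home end, counting the clicks, and leave it resting in the third click without ever running on into the fourth. Only push these two: do not pinch or force them, and leave everything else on the counter where it is.

Things in the scene. Friction and masses are not known exactly. Their poses are not given: they have to be found in the camera images.
- station: the light control, fixed to the counter: a low white box, 120 mm along its x, 270 mm along its y, top face (a chrome plate) flat at 45 mm above the counter. Origin at the centre of its underside. The toggle stands at its (x 0, y +100 mm); the slot of the dimmer lever runs along its y at x 0, lever centre from y -55 mm (home) to y +35 mm. Its yaw varies by up to 0.5 rad either way, z is up.
- lever_top (a point): centre of the top face of the black dimmer lever, an upright block 20 mm along the station's x, 10 mm along its y, standing from 2 mm above the chrome plate to 32 mm above it (this point is 77 mm above the counter), with a white line across the top. It slides along the station's +y from home.
- lever (a joint): travel of the dimmer lever in m along the station's +y: 0 at the home end stop (where it starts), 0.090 at the far end. It rests in clicks every 0.018 m: first click 0.018, second 0.036, third 0.054, fourth 0.072. Between two clicks the push needed rises to about 5 N, and half-way it drops and the lever snaps forward by itself into the next click; let go short of half-way, it falls back.
- toggle_tip (a point): tip of the chrome toggle, a round bat 35 mm long and about 11 mm thick at its head, standing in a black recess plate, pivoted 1 mm above the chrome plate at the station's (x 0, y +100 mm). Off, it leans 20 degrees towards the station's -x: tip at x -12 mm, 79 mm above the counter. On, it leans as much towards +x.
- toggle (a joint): angle of the toggle in rad: 0 off (where it starts), 0.70 fully on; pushed along the station's +x it snaps over past about 0.35 and stays; about 2 N at the tip
- mug: blue ceramic mug, 84 mm across, 95 mm high, standing near the toggle end of the station; origin at the centre of its underside; a bystander
- marker: loose white marker with a red cap, 130 mm long, 15 mm thick, lying on the counter at the station's -x side; origin under its middle; a bystander
- marker_tray: grey silicone tray, 75 x 150 mm, 35 mm high, with four capped markers standing in it to 132 mm; origin at the centre of its underside; a bystander
- tape_gun: orange handheld tape gun with a black lever, lying on its side, about 170 x 220 mm, 60 mm high; origin on the counter under its frame; a bystander
- clear_box: open clear plastic box, 210 x 150 mm, 90 mm high; origin at the centre of its underside; a bystander
- tape_roll: roll of brown tape lying flat, 104 mm across, 48 mm high; origin at the centre of its underside; a bystander
- jar: amber glass jar with a black lid, 72 mm across, 110 mm high; origin at the centre of its underside; a bystander

How it is judged:
By the outcome, as a careful person would: the job done as asked, in the order asked, and still so for the second after the job is handed in, with the robot touching nothing.
It also fails if it takes over 64 s, if anything falls off the work surface, if the arm or the gripper's body presses on something with over 40 N, if the wrist force passes 120 N, or if a joint passes its speed limit or range.

## Robot

A 7-joint arm with a two-finger parallel gripper is mounted at the origin on the work surface. World frame = base frame: x ahead of the robot, y to its left, z up, the work surface at z = 0. Lengths are in m, angles in rad, forces in N, time in s.
With the tool pointing down it reaches from about 0.35 to 0.9 m from the base axis. Payload 8.1 kg.
Tool frame: the origin (TCP) lies at the very end of the fingers, on their centre line; the grasp point (between the pads) lies 19 mm behind it; z points along the fingers, y is the line along which they close (so a half turn about z gives the same grasp; the last joint's range is limited). The gripper opens to 85 mm and grips with 20 to 120 N. Pads are 22 mm wide; open, the fingers measure 114 mm over their backs; the gripper's body (76 mm by 85 mm) begins 54 mm behind the grasp point. The pads swing forward as they close: fully open they stand 13 mm farther back than shut.
Start: joints at [-1.403, 0.434, 0.025, 1.573, -0.012, 1.134, -0.075], TCP at [0.167, 0.602, 0.231] pointing down, gripper open.
Joint ranges: [-2.62, 2.62], [-0.44, 2.09], [-1.27, 1.32], [0.08, 2.57], [-1.32, 4.46], [0.12, 2], [-2.74, 2.74]. Speed limits (rad/s): [2.22, 2.22, 3.01, 3.01, 3.14, 3.14, 3.14].

## Interface

Orientations are given as [roll, pitch, yaw] about the fixed x, y, z axes, in that order (R = Rz(yaw) Ry(pitch) Rx(roll)).
In Python, from workcell import monitor, cams, bot gives the robot as it stands.
- The arm moves only by the shell command python3 -m inch 'ROWS'. ROWS is JSON, a list of rows, each a list of 3 entries, a list of its own where there are three numbers: the closure, from -1 (fully open) to 1 (shut), then the shift along the tool's x, y, z in m, then the turn about the tool's z in degrees. In form: [[claw, [dx, dy, dz], spin], ...]. A call has 1 to 12 rows; each row is the pose to reach, as a shift and turn from the pose commanded when the call began, along the tool's axes at that moment; what a row does not reach only later rows make up. A row lasts 1/8 s, in which the tool goes at most 62.5 mm and 10.7 degrees, less where a joint would pass 70% of its speed; a pose out of reach is approached as far as the arm can. A call with a gripper value outside its range is refused whole. The fingers move at their own pace and stop on an object; the grip force is fixed at half the most. Time passes only in rows, so rows that repeat a pose let the fingers close. It gives the time, the measured TCP pose, the force, the opening and the grip force at its end, in the units of the state.
- monitor.state(): the state, without advancing time (a new reading comes with each control period).
- cams.snapshot(name): name is "scene" or "top" or "wrist"; returns the picture (384x512x3 uint8, red, green, blue); there is no depth.
- cams.camera_info(name): a dict with "vfov" (degrees; the focal length in pixels is half the picture's height over the tangent of half this angle, whatever the lens; pixels are square), "cx", "cy" (the principal point, pixels), "rvec" (rotation vector, rad) and "tvec" (3), from world to camera coordinates, as OpenCV has them. Camera axes: x right, y down, z forward; pixel columns grow to the right and rows downward; lengths in m; the calibration is good to about 2 mm. A picture is of the moment at which its call begins: read the wrist's pose just before it. camera_info takes no time and is no camera call; for the wrist camera it gives the pose at the moment of the call.
- bot.sign_off(): hands the job in; it is judged then, once.
The state is a dict: "time": time; "qpos": joint angles; "qd": joint speeds; "joint_efforts": joint torques, N m; "tool_pos": TCP position; "orientation": TCP orientation; "ft_force": force on the tool from outside, world axes, zero at the start; "ft_torque": the same for the moment, N m; "finger_gap": finger opening in m; "gripper_force": force on a finger pad.
Only numpy, scipy, OpenCV 4.12 (cv2) and the standard library are available. Lean on these libraries where they do the work, as an engineer would, in place of code of your own. Each camera call takes 0.05 s, during which the arm holds its last target. There are 200 camera calls.

## Working session

There is one attempt and no reset: what is moved stays moved. The work goes in short steps, Python scripts to look and compute and a shell command to move; the robot and the scene stay as the last step left them, time stands still between calls to the robot, and variables do not carry over. Pictures are saved under pics/ and viewed, at most 12 in all, crops included, and the job is handed in when it is done.

```bash
mkdir -p pics; ls; python3 - <<'E'
from workcell import monitor,cams,bot
import cv2,numpy as np
ims=[]
for n in("top","scene"):
    im=cams.snapshot(n); cv2.imwrite(f"pics/{n}0.png",im[:,:,::-1]); i=cams.camera_info(n); print(n,i)
s=monitor.state(); print(s)
E
```

```text
pics
top {'vfov': 44.75993259428604, 'cx': 258.35487791853757, 'cy': 185.2363008665586, 'rvec': array([ 2.13565601, -2.11062431,  0.20956494]), 'tvec': array([0.03462395, 0.57029694, 1.26873711])}
scene {'vfov': 42.36699142257141, 'cx': 254.27135225704924, 'cy': 192.8347459368554, 'rvec': array([ 0.97109806,  2.33171048, -1.22582927]), 'tvec': array([ 0.38254563, -0.20083722,  1.80528695])}
{'time': 0.1, 'qpos': array([-1.40256727,  0.43514532,  0.02495786,  1.57400825, -0.01158762,
        1.1339811 , -0.0750612 ]), 'qd': array([-0.00209955, -0.00179391,  0.00205775, -0.00332212,  0.00161848,
        0.00127958, -0.00075088]), 'joint_efforts': array([ 3.28656890e-03, -6.71756601e+01,  1.02805898e+00, -3.16894948e+01,
        1.57341524e-02,  7.28753133e-03, -1.01694644e-05]), 'tool_pos': array([0.16713204, 0.60177407, 0.23060839]), 'orientation': array([-3.14020159e+00,  1.31901894e-04,  2.87075257e+00]), 'ft_force': array([-0.64331364, -0.01471804,  0.62400465]), 'ft_torque': array([ 0.01538726, -0.01870984, -0.02698954]), 'gripper_force': 0.0, 'finger_gap': 0.08528072479127499}
```

View pics/top0.png

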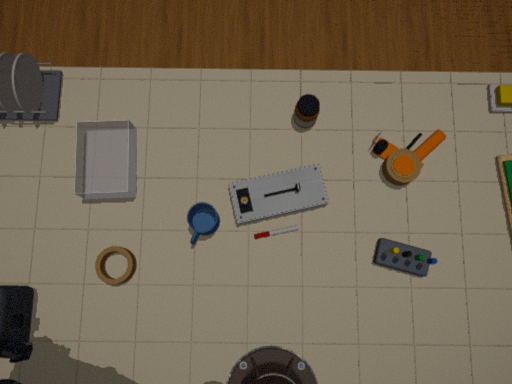

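View pics/scene0.png

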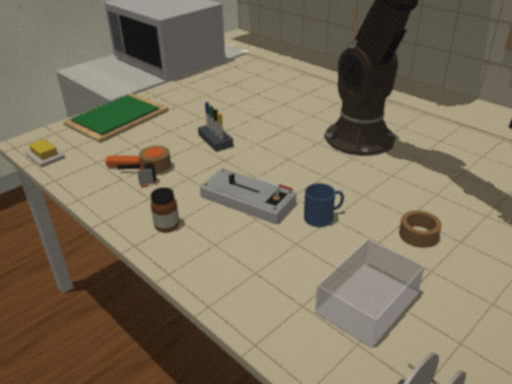

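Top view: station centred near px (278,194), toggle end left (~(245,200)), lever at home ~(297,187); mug at (203,220), close to the toggle end; marker at (276,232). Scene view confirms the layout.

```bash
cat > h.py <<'E'
import numpy as np,cv2
from workcell import monitor,cams,bot
def ray(n,uv,z,info=None):
    i=info or cams.camera_info(n); f=192/np.tan(np.radians(i['vfov']/2))
    R=cv2.Rodrigues(np.array(i['rvec']))[0]; c=-R.T@i['tvec']
    d=R.T@np.array([(uv[0]-i['cx'])/f,(uv[1]-i['cy'])/f,1]); return c+d*(z-c[2])/d[2]
def proj(n,P,info=None):
    i=info or cams.camera_info(n); f=192/np.tan(np.radians(i['vfov']/2))
    K=np.array([[f,0,i['cx']],[0,f,i['cy']],[0,0,1.]])
    return cv2.projectPoints(np.array(P,float).reshape(-1,3),np.array(i['rvec']),np.array(i['tvec']),K,None)[0].reshape(-1,2)
E
python3 - <<'E'
from h import *
im=cv2.imread('pics/top0.png')
hsv=cv2.cvtColor(im,cv2.COLOR_BGR2HSV)
c=im[150:240,180:345]
cv2.imwrite('pics/c0.png',cv2.resize(c,None,fx=4.8,fy=4.8,interpolation=cv2.INTER_CUBIC))
# chrome/white box: low saturation
m=((hsv[:,:,1]<30)&(hsv[:,:,2]>80)).astype(np.uint8); m[:150]=0;m[228:]=0;m[:,:222]=0;m[:,340:]=0
m=cv2.morphologyEx(m,cv2.MORPH_CLOSE,np.ones((9,9)))
cs=max(cv2.findContours(m,0,1)[0],key=cv2.contourArea)
r=cv2.minAreaRect(cs);b=cv2.boxPoints(r);print(r,b)
P=[ray('top',p,.045)for p in b];print(np.round(P,4))
print([np.linalg.norm(P[i]-P[i-1]) for i in range(4)])
print('lever',ray('top',(297,187),.077),'tog',ray('top',(244,200),.079),'mug',ray('top',(203,220),.05))
print(cams.camera_info('wrist'))
E
```

```text
((278.10577392578125, 192.99392700195312), (41.278648376464844, 94.67962646484375), 77.25471496582031) [[227.379   183.30711]
 [319.72577 162.41917]
 [328.83255 202.68074]
 [236.48578 223.56868]]
[[ 0.5762  0.13    0.045 ]
 [ 0.6411 -0.1352  0.045 ]
 [ 0.5237 -0.1595  0.045 ]
 [ 0.4611  0.1016  0.045 ]]
[np.float64(0.11858114891369796), np.float64(0.27301892217228885), np.float64(0.11983178635465523), np.float64(0.2685147683329312)]
lever [ 0.56184571 -0.06638767  0.077     ] tog [0.52302051 0.08070539 0.079     ] mug [0.46948223 0.19551418 0.05      ]
{'vfov': 61.459479445960945, 'cx': 258.2154391403268, 'cy': 188.99592538296577, 'rvec': array([-2.31595706, -1.76220359, -0.24358736]), 'tvec': array([-0.62370121, -0.0354496 ,  0.37847678])}
```

View pics/c0.png

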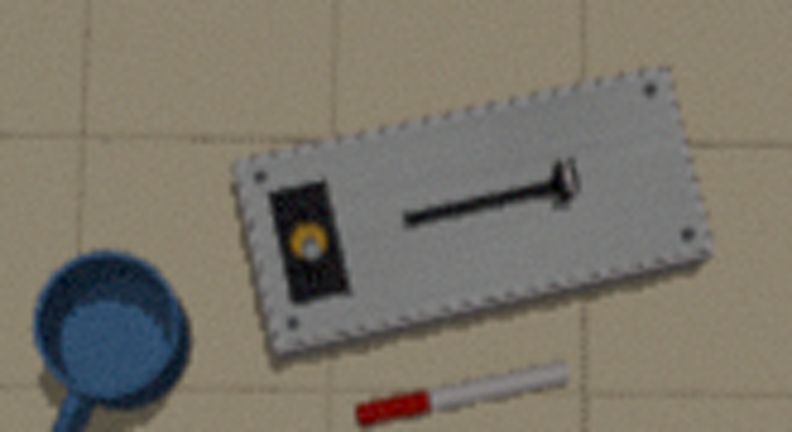

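Crop agrees with the fit: toggle plate left (~(244,200) in the full picture), lever at the right slot end, rectangle 119×271 mm. Station ≈ (0.5505,-0.0158), yaw 0.237. Moving to above a spot on the -x side of the toggle, fingers shut.

```bash
python3 -m inch '[[1,[-0.02,-0.02,0],-3],[1,[-0.06,-0.057,0],-6],[1,[-0.1,-0.095,0],-9],[1,[-0.14,-0.134,0],-12],[1,[-0.18,-0.172,0],-15],[1,[-0.22,-0.21,0],-18],[1,[-0.26,-0.248,0],-21],[1,[-0.30,-0.287,0],-24],[1,[-0.34,-0.325,0],-27],[1,[-0.38,-0.363,0],-29],[1,[-0.42,-0.401,0.02],-29],[1,[-0.447,-0.427,0.05],-29]]'
cat >> h.py <<'E'
from scipy.spatial.transform import Rotation as Ro
C=np.array([.5505,-.0158]);YAW=.237
def st(p,c=C,y=YAW): # world->station xy
    return Ro.from_euler('z',-y).as_matrix()[:2,:2]@(np.array(p)[:2]-c)
def w(p,c=C,y=YAW):
    return np.r_[Ro.from_euler('z',y).as_matrix()[:2,:2]@np.array(p[:2])+c,p[2]]
def shift(p):
    s=monitor.state();R=Ro.from_euler('xyz',s['orientation']).as_matrix()
    print('st tcp',np.round(st(s['tool_pos']),4),'z',round(s['tool_pos'][2],4),'yaw-rel deg',np.degrees(s['orientation'][2]-YAW),'shift',np.round(R.T@(w(p)-s['tool_pos']),4),'t',s['time'],'F',np.round(s['ft_force'],1))
E
python3 - <<'E'
from h import *
shift((-.045,.1,.066))
cv2.imwrite('pics/w1.png',cams.snapshot('wrist')[:,:,::-1])
print(proj('wrist',[w((-.012,.1,.079)),w((0,-.055,.077)),w((.06,.135,.045)),w((-.06,.135,.045)),monitor.state()['tool_pos']]))
E
```

```text
time: 1.6
tool_pos: [0.4852, 0.0688, 0.1814]
orientation: [-3.141, 0.002, -2.908]
ft_force: [0.6, 1.3, -0.5]
finger_gap: 0.0005
gripper_force: 0.0
st tcp [-0.0436  0.0976] z 0.1814 yaw-rel deg -180.21218311751196 shift [0.0017 0.0025 0.1153] t 1.6 F [ 0.6  1.3 -0.5]
[[267.7485847  230.81854565]
 [ 79.20953297 244.3117375 ]
 [303.08841545 285.92655635]
 [307.34426624 163.55175729]
 [258.36535372 248.08820287]]
```

View pics/w1.png

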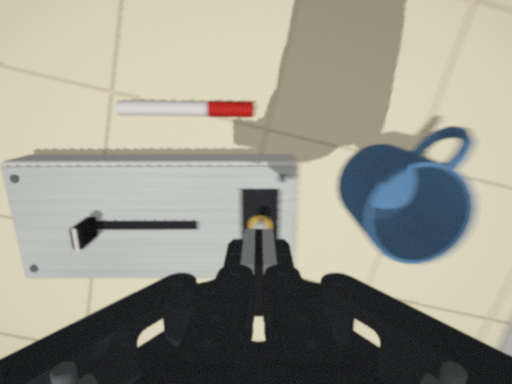

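Wrist view: fingertips around (258,245) just beside the toggle (ring ~(260,224)); lever top ~(80,235); station's right edge ~297 against 305 predicted, so I measure again after settling.

```bash
python3 -m inch '[[1,[-0.015,0,0],0],[1,[0.035,0,0],0],[1,[0.035,0,0],0],[1,[0.035,0,0],0]]'; python3 - <<'E'
from h import *
shift((-.045,.1,.066)); i=cams.camera_info('wrist')
im=cams.snapshot('wrist')[:,:,::-1].copy(); 
for p in [(-.012,.1,.079),(0,-.055,.077),(.06,.135,.045),(-.06,.135,.045),(-.06,-.135,.045),(.06,-.135,.045)]:
    u=proj('wrist',[w(p)],i)[0];print(u);cv2.circle(im,tuple(int(a) for a in u),3,(0,0,255),1)
big=cv2.resize(im,(800,600),interpolation=cv2.INTER_CUBIC);cv2.imwrite('pics/w2.png',big)
E
```

```text
time: 2.15
tool_pos: [0.4505, 0.0644, 0.1821]
orientation: [3.141, 0.002, -2.905]
ft_force: [0.3, 0.3, 0.9]
finger_gap: 0.0002
gripper_force: 0.0
st tcp [-0.0784  0.1014] z 0.1821 yaw-rel deg -179.99885882946697 shift [-0.0332 -0.0015  0.1161] t 2.15 F [0.3 0.3 0.9]
[256.63497242 264.68489638]
[ 76.78321151 275.89313649]
[291.56275283 311.90103157]
[295.41493041 198.40879771]
[ -2.63503463 198.20175307]
[ 23.71929819 311.72235198]
```

View pics/w2.png

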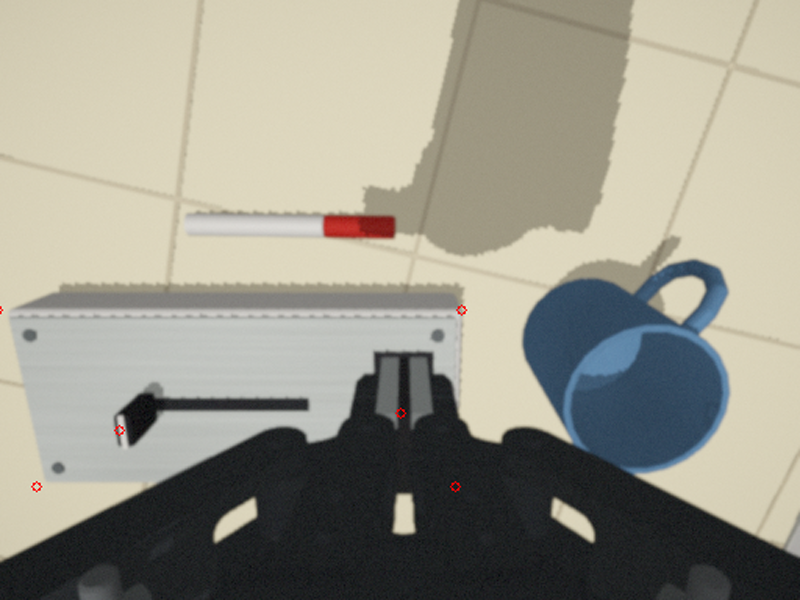

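Projected points agree now: lever top (122,430 in the 800-wide picture) and right edge (460,310) within a couple of mm; toggle is hidden behind the fingertips. Descending beside the toggle.

```bash
python3 -m inch '[[1,[-0.015,0,0.01],0],[1,[-0.033,-0.001,0.03],0],[1,[-0.033,-0.001,0.06],0],[1,[-0.033,-0.001,0.09],0],[1,[-0.033,-0.001,0.11],0],[1,[-0.033,-0.001,0.115],0],[1,[-0.033,-0.001,0.115],0],[1,[-0.033,-0.001,0.115],0]]'; python3 - <<'E'
from h import *
shift((-.03,.1,.066))
E
```

```text
time: 3.2
tool_pos: [0.4828, 0.07, 0.0671]
orientation: [3.141, 0.002, -2.906]
ft_force: [-0.2, 0.1, -0.6]
finger_gap: 0.0001
gripper_force: 0.0
st tcp [-0.0457  0.0993] z 0.0671 yaw-rel deg -180.09229548974702 shift [-0.0156  0.0007  0.0012] t 3.2 F [-0.2  0.1 -0.6]
```

```bash
python3 -m inch '[[1,[-0.005,0,0],0],[1,[-0.01,0,0],0],[1,[-0.014,0,0],0],[1,[-0.018,0,0],0]]'; python3 -m inch '[[1,[-0.003,0,0],0],[1,[-0.006,0,0],0],[1,[-0.009,0,0],0],[1,[-0.009,0,0],0]]';python3 -m inch '[[1,[-0.003,0,0],0],[1,[-0.006,0,0],0],[1,[-0.006,0,0],0]]'; python3 - <<'E'
from h import *
shift((-.05,.1,.16))
im=cams.snapshot('scene')[:,:,::-1]; cv2.imwrite('pics/s1.png',cv2.resize(im[130:260,180:350],None,fx=4.6,fy=4.6,interpolation=cv2.INTER_CUBIC))
E
```

```text
time: 3.7
tool_pos: [0.4998, 0.074, 0.0663]
orientation: [3.142, 0.0, -2.906]
ft_force: [-0.6, -0.5, -0.1]
finger_gap: 0.0001
gripper_force: 0.0
time: 4.2
tool_pos: [0.5086, 0.0762, 0.0663]
orientation: [-3.142, 0.001, -2.906]
ft_force: [-1.2, 0.1, 0.7]
finger_gap: -0.0003
gripper_force: 0.2
time: 4.58
tool_pos: [0.5147, 0.0776, 0.0664]
orientation: [-3.142, 0.001, -2.906]
ft_force: [0.1, -0.3, -0.8]
finger_gap: -0.0001
gripper_force: 0.0
st tcp [-0.0129  0.0992] z 0.0664 yaw-rel deg -180.0960045056646 shift [ 0.0371  0.0007 -0.0936] t 4.575 F [ 0.1 -0.3 -0.8]
```

View pics/s1.png

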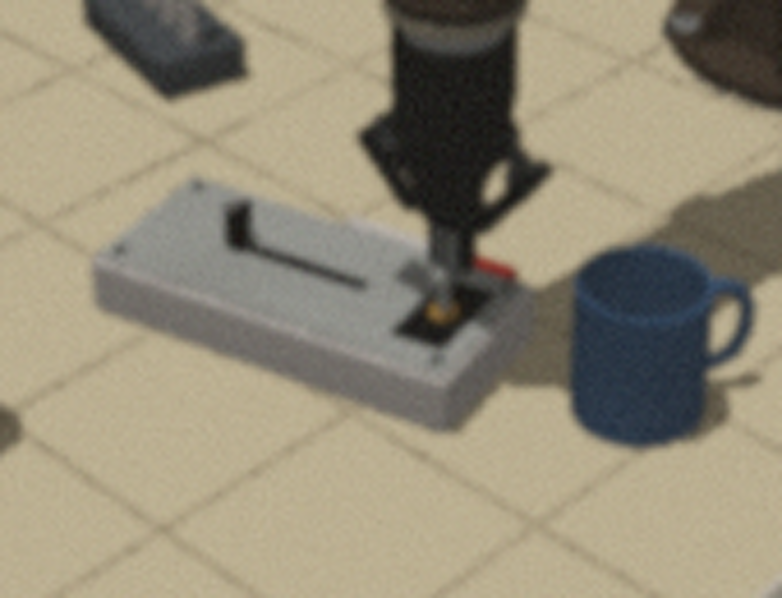

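Finger at the toggle (ring at (440,312)); whether the bat snapped isn't clear. Push 5 mm further, retract, lift, and look.

```bash
python3 -m inch '[[1,[-0.003,0,0],0],[1,[-0.006,0,0],0],[1,[-0.006,0,0],0]]'; python3 -m inch '[[1,[0.02,0,0],0],[1,[0.044,0,0],0],[1,[0.05,0,0],0],[1,[0.08,0,-0.04],0],[1,[0.11,0,-0.09],0],[1,[0.12,0,-0.1],0],[1,[0.12,0,-0.1],0]]'; python3 - <<'E'
from h import *
shift((0,-.1,.16))
a=cams.snapshot('scene')[:,:,::-1][170:230,240:310];b=cams.snapshot('wrist')[:,:,::-1]
c=cams.snapshot('top')[:,:,::-1][170:230,220:290]
print(proj('wrist',[w((0.012,.1,.079))]))
f=lambda x:cv2.resize(x,(400,300),interpolation=cv2.INTER_CUBIC)
cv2.imwrite('pics/m1.png',np.vstack([np.hstack([f(a),f(c)]),np.hstack([f(b),f(b[230:384,170:370])])]))
E
```

```text
time: 5.0
tool_pos: [0.5202, 0.0789, 0.0663]
orientation: [3.142, 0.0, -2.906]
ft_force: [-0.6, 0.8, -0.3]
finger_gap: 0.0003
gripper_force: 0.0
time: 5.88
tool_pos: [0.4039, 0.0513, 0.1669]
orientation: [3.141, 0.003, -2.906]
ft_force: [0.9, -0.0, -0.8]
finger_gap: 0.0
gripper_force: 0.0
st tcp [-0.1268  0.0996] z 0.1669 yaw-rel deg -180.07878945114092 shift [-0.127  -0.1995  0.0071] t 5.875 F [ 0.9 -0.  -0.8]
[[259.1202777  351.02460318]]
```

View pics/m1.png

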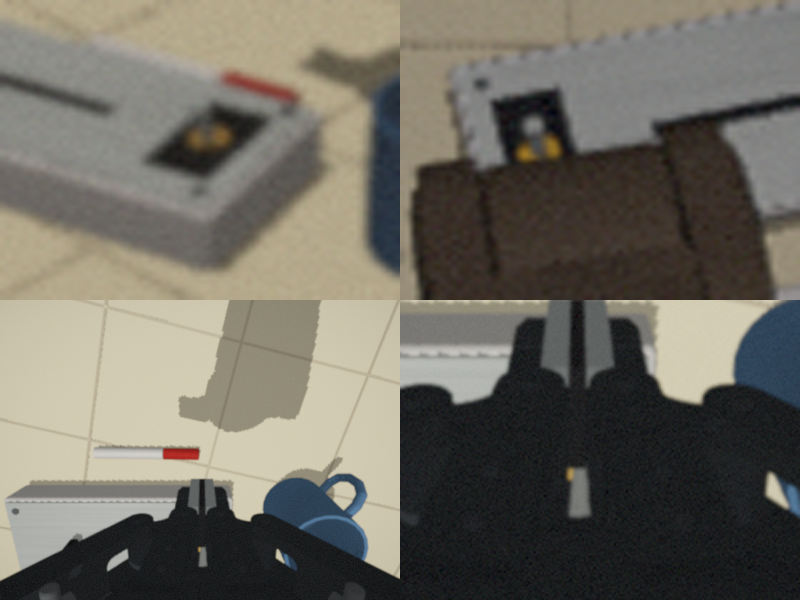

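Top crop: the bat head now lies on the far (+x) side of the ring (at (530,125) over the ring at (538,148)), so the toggle is on; lever still home. Next: to behind the lever, turned 90° so the pad side pushes.

```bash
python3 -m inch '[[1,[-0.01,-0.02,0],8],[1,[-0.025,-0.04,0],17],[1,[-0.04,-0.06,0],26],[1,[-0.055,-0.08,0],35],[1,[-0.07,-0.1,0],44],[1,[-0.085,-0.125,0],53],[1,[-0.1,-0.15,0],62],[1,[-0.115,-0.17,0],71],[1,[-0.125,-0.19,0],80],[1,[-0.127,-0.2,0],89],[1,[-0.127,-0.2,0],90],[1,[-0.127,-0.2,0],90]]'; python3 - <<'E'
from h import *
shift((0,-.1,.06)); print(monitor.state()['qpos'])
i=cams.camera_info('wrist');im=cams.snapshot('wrist')[:,:,::-1].copy()
for p in [(0,-.055,.077),(0.012,.1,.079),(.06,.135,.045),(-.06,.135,.045)]:
    u=proj('wrist',[w(p)],i)[0];print(u);cv2.circle(im,tuple(int(a) for a in u),2,(0,0,255),1)
cv2.imwrite('pics/w3.png',cv2.resize(im,(800,600),interpolation=cv2.INTER_CUBIC))
E
```

```text
time: 7.52
tool_pos: [0.573, -0.1135, 0.1653]
orientation: [-3.14, -0.0, 1.81]
ft_force: [0.4, -0.0, 0.2]
finger_gap: -0.0002
gripper_force: 0.0
st tcp [-0.001  -0.1002] z 0.1653 yaw-rel deg 90.09844636748122 shift [0.0002 0.0012 0.1053] t 7.525 F [ 0.4 -0.   0.2]
[-0.35631905  0.48863928  0.66300274  1.79473533 -0.35414952  0.98170817
  0.689167  ]
[261.02817205 132.37082462]
[ 283.44332361 -142.21127512]
[ 355.73069742 -172.03924249]
[ 168.48862943 -172.42764912]
```

View pics/w3.png

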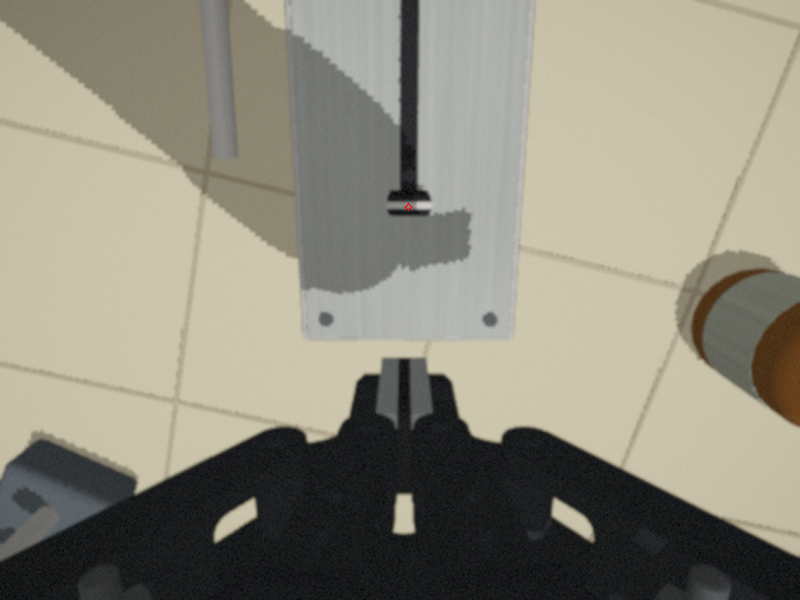

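White line seen at (408,204) vs predicted (408,207): lever at home, centred on the finger. Descend behind it.

```bash
python3 -m inch '[[1,[0,0.001,0.02],0],[1,[0,0.001,0.05],0],[1,[0,0.001,0.08],0],[1,[0,0.001,0.1],0],[1,[0,0.001,0.105],0],[1,[0,0.001,0.105],0],[1,[0.008,0.001,0.105],0],[1,[0.016,0.001,0.105],0],[1,[0.022,0.001,0.105],0],[1,[0.022,0.001,0.105],0]]'
cat >> h.py <<'E'
def lev(name=None):
    s=monitor.state();i=cams.camera_info('wrist');im=cams.snapshot('wrist')
    u=proj('wrist',[w((0,-.055,.077)),w((0,.035,.077)),w((-.008,0,.077)),w((.008,0,.077))],i)
    x0,x1=sorted(u[2:,0]);y0=max(int(u[1,1])-15,0);y1=int(u[0,1])+25
    # white bright line on black lever: bright row run bounded by black above and below
    g=im[y0:y1,int(u[:2,0].mean())-6:int(u[:2,0].mean())+7].mean((1,2))
    # candidate: bright rows with dark rows within 8 px above and below
    c=[k for k in range(8,len(g)-8) if g[k]>110 and g[k-8:k].min()<70 and g[k+1:k+9].min()<70]
    if name:cv2.imwrite(name,cv2.resize(im[:,:,::-1],(800,600)))
    if c:
        v=y0+np.average(c); p=ray('wrist',(u[:2,0].mean(),v),.077,i); print('row',v,len(c),'lever travel',round(st(p)[1]+.055,4),'F_y',np.round(s['ft_force'],1))
    else: print('none',np.round(g))
E
python3 - <<'E'
from h import *
shift((0,-.071,.06)); lev('pics/w4.png')
E
```

```text
time: 8.82
tool_pos: [0.5691, -0.0914, 0.0614]
orientation: [3.141, -0.0, 1.807]
ft_force: [-0.5, -0.2, -0.5]
finger_gap: 0.0003
gripper_force: 0.0
st tcp [ 0.0004 -0.0779] z 0.0614 yaw-rel deg 89.9761555043762 shift [ 0.0069 -0.0004  0.0014] t 8.825 F [-0.5 -0.2 -0.5]
row 215.27272727272728 11 lever travel -0.0011 F_y [-0.5 -0.2 -0.5]
```

View pics/w4.png

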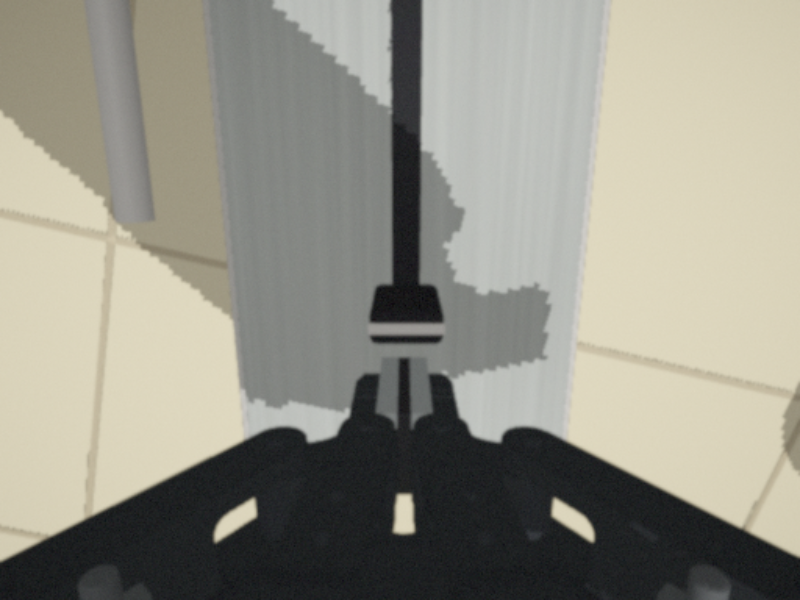

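View: white line at (407,328), finger tips just behind at (404,360), lever home and lined up. Push to just past the first half-way.

```bash
python3 - <<'E'
s=open('h.py').read()
s=s.replace("    if c:\n","    if c:\n        c=[k for k in c if k-c[0]<=c.index(k)]\n");open('h.py','w').write(s)
E
python3 -m inch '[[1,[0.003,0,0],0],[1,[0.006,0,0],0],[1,[0.008,0,0],0],[1,[0.01,0,0],0],[1,[0.012,0,0],0],[1,[0.014,0,0],0],[1,[0.014,0,0],0]]'
python3 - <<'E'
from h import *
lev()
E
python3 -m inch '[[1,[0.002,0,0],0],[1,[0.003,0,0],0],[1,[0.004,0,0],0],[1,[0.004,0,0],0]]'
python3 - <<'E'
from h import *
shift((0,-.071,.06)); lev('pics/w5.png')
E
```

```text
time: 9.75
tool_pos: [0.5665, -0.0814, 0.0614]
orientation: [3.141, 0.004, 1.804]
ft_force: [2.9, -7.1, -4.4]
finger_gap: 0.0001
gripper_force: 3.9
row 228.5 8 lever travel 0.0034 F_y [ 2.9 -7.1 -4.4]
time: 10.3
tool_pos: [0.5657, -0.0783, 0.0614]
orientation: [3.14, 0.005, 1.804]
ft_force: [2.8, -9.3, -6.7]
finger_gap: -0.0003
gripper_force: 4.9
st tcp [ 0.0001 -0.0643] z 0.0614 yaw-rel deg 89.7545739539767 shift [-0.0067 -0.0001  0.0015] t 10.3 F [ 2.8 -9.3 -6.7]
row 229.0 7 lever travel 0.0064 F_y [ 2.8 -9.3 -6.7]
```

View pics/w5.png

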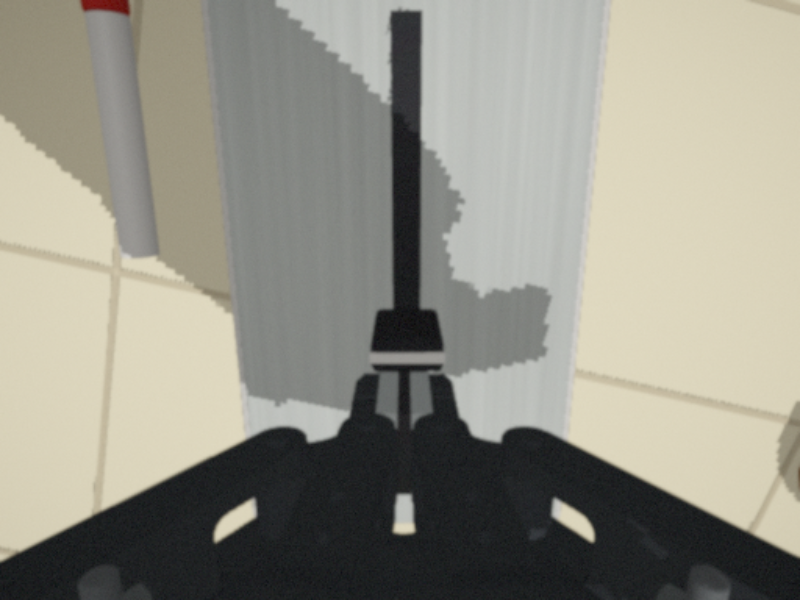

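Line at (407,358): lever about 6.5 mm along, finger in square contact. Keep going in small steps.

```bash
python3 -m inch '[[1,[0.001,0,0],0],[1,[0.002,0,0],0],[1,[0.002,0,0],0],[1,[0.002,0,0],0]]'
python3 - <<'E'
from h import *
shift((0,-.071,.06)); lev()
E
python3 -m inch '[[1,[0.001,0,0],0],[1,[0.002,0,0],0],[1,[0.002,0,0],0],[1,[0.002,0,0],0]]'
python3 - <<'E'
from h import *
shift((0,-.071,.06)); lev()
E
```

```text
time: 10.85
tool_pos: [0.5651, -0.0755, 0.0614]
orientation: [3.141, 0.003, 1.804]
ft_force: [2.5, -6.4, -3.3]
finger_gap: 0.0002
gripper_force: 3.6
st tcp [ 0.0001 -0.0614] z 0.0614 yaw-rel deg 89.78478637642918 shift [-0.0096 -0.0001  0.0014] t 10.85 F [ 2.5 -6.4 -3.3]
row 228.5 8 lever travel 0.0095 F_y [ 2.5 -6.4 -3.3]
time: 11.4
tool_pos: [0.5643, -0.0723, 0.0613]
orientation: [3.141, 0.002, 1.805]
ft_force: [1.6, -3.4, -2.9]
finger_gap: 0.0001
gripper_force: 2.2
st tcp [ 0.0001 -0.0582] z 0.0613 yaw-rel deg 89.83316841493519 shift [-0.0128 -0.0001  0.0014] t 11.4 F [ 1.6 -3.4 -2.9]
row 228.5 8 lever travel 0.0127 F_y [ 1.6 -3.4 -2.9]
```

```bash
for k in 1 2; do python3 -m inch '[[1,[0.001,0,0],0],[1,[0.002,0,0],0],[1,[0.002,0,0],0]]' | grep force
python3 - <<'E'
from h import *
shift((0,-.071,.06)); lev()
E
done
```

```text
ft_force: [2.0, -2.6, -1.8]
gripper_force: 1.8
st tcp [ 0.0001 -0.0553] z 0.0613 yaw-rel deg 89.8731297487225 shift [-0.0157 -0.0001  0.0013] t 11.825 F [ 2.  -2.6 -1.8]
row 228.0 7 lever travel 0.0158 F_y [ 2.  -2.6 -1.8]
ft_force: [1.5, -3.2, -3.0]
gripper_force: 1.9
st tcp [ 0.0002 -0.0529] z 0.0613 yaw-rel deg 89.89882875533614 shift [-0.0181 -0.0001  0.0013] t 12.25 F [ 1.5 -3.2 -3. ]
row 228.0 7 lever travel 0.0182 F_y [ 1.5 -3.2 -3. ]
```

The lever stays on the finger; back off to see where it rests and calibrate.

```bash
python3 -m inch '[[1,[-0.004,0,0],0],[1,[-0.008,0,0],0],[1,[-0.008,0,0],0],[1,[-0.008,0,0],0]]' | grep force
python3 - <<'E'
from h import *
shift((0,-.071,.06)); lev('pics/w6.png')
E
```

```text
ft_force: [0.2, -0.2, -0.8]
gripper_force: 0.0
st tcp [ 0.0001 -0.0606] z 0.0613 yaw-rel deg 89.90176690240271 shift [-0.0104 -0.0001  0.0013] t 12.8 F [ 0.2 -0.2 -0.8]
row 210.0 7 lever travel 0.0185 F_y [ 0.2 -0.2 -0.8]
```

View pics/w6.png

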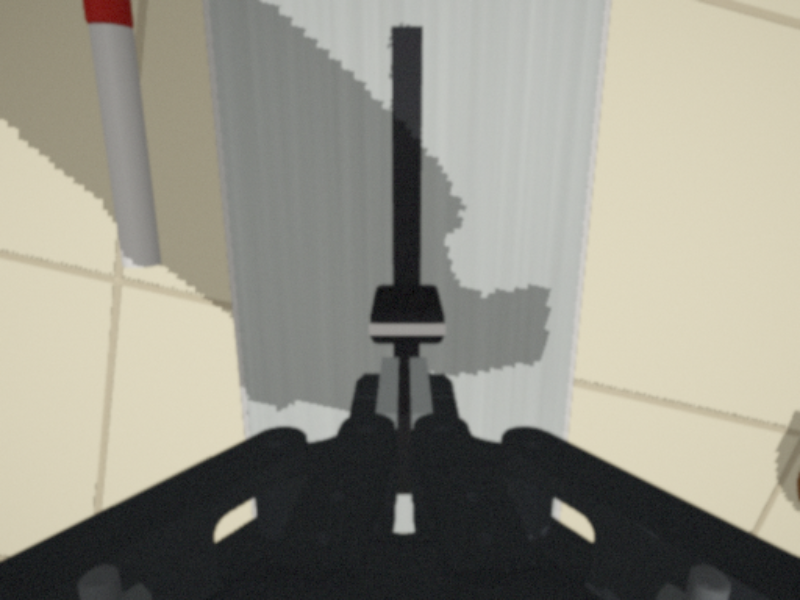

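Line at (407,328) with finger backed off: lever rests ~18 mm along, first click. Push to the second.

```bash
python3 -m inch '[[1,[0.004,0,0],0],[1,[0.008,0,0],0],[1,[0.01,0,0],0],[1,[0.012,0,0],0],[1,[0.014,0,0],0],[1,[0.016,0,0],0],[1,[0.018,0,0],0],[1,[0.019,0,0],0],[1,[0.02,0,0],0],[1,[0.021,0,0],0],[1,[0.022,0,0],0],[1,[0.022,0,0],0]]' | grep force
python3 - <<'E'
from h import *
shift((0,-.071,.06)); lev()
E
python3 -m inch '[[1,[0.001,0,0],0],[1,[0.002,0,0],0],[1,[0.003,0,0],0],[1,[0.003,0,0],0]]' | grep force
python3 - <<'E'
from h import *
shift((0,-.071,.06)); lev()
E
```

```text
ft_force: [2.5, -8.6, -5.8]
gripper_force: 4.8
st tcp [ 0.0002 -0.0422] z 0.0614 yaw-rel deg 89.75570495392832 shift [-0.0288 -0.0001  0.0016] t 14.35 F [ 2.5 -8.6 -5.8]
row 229.0 7 lever travel 0.0285 F_y [ 2.5 -8.6 -5.8]
ft_force: [1.1, -6.0, -3.0]
gripper_force: 2.5
st tcp [ 0.0002 -0.0375] z 0.0613 yaw-rel deg 89.82646644924206 shift [-0.0335 -0.0001  0.0014] t 14.9 F [ 1.1 -6.  -3. ]
row 228.5 8 lever travel 0.0334 F_y [ 1.1 -6.  -3. ]
```

```bash
python3 -m inch '[[1,[-0.004,0,0],0],[1,[-0.008,0,0],0],[1,[-0.008,0,0],0],[1,[-0.008,0,0],0]]' | grep force
python3 - <<'E'
from h import *
shift((0,-.0405,.06)); lev()
E
```

```text
ft_force: [0.7, -0.5, -0.1]
gripper_force: 0.0
st tcp [ 0.0002 -0.0436] z 0.0613 yaw-rel deg 89.90662200332225 shift [ 0.0031 -0.0002  0.0013] t 15.45 F [ 0.7 -0.5 -0.1]
row 212.0 7 lever travel 0.0346 F_y [ 0.7 -0.5 -0.1]
```

Second click (~35 mm, resting free of the finger). Now the third, carefully.

```bash
python3 -m inch '[[1,[0.004,0,0],0],[1,[0.008,0,0],0],[1,[0.01,0,0],0],[1,[0.012,0,0],0],[1,[0.014,0,0],0],[1,[0.016,0,0],0],[1,[0.018,0,0],0],[1,[0.019,0,0],0],[1,[0.02,0,0],0],[1,[0.021,0,0],0],[1,[0.022,0,0],0],[1,[0.022,0,0],0]]' | grep force
python3 - <<'E'
from h import *
shift((0,-.071,.06)); lev()
E
```

```text
ft_force: [3.8, -9.4, -4.7]
gripper_force: 5.1
st tcp [ 0.0002 -0.0253] z 0.0614 yaw-rel deg 89.74857495597742 shift [-0.0456 -0.      0.0017] t 17.0 F [ 3.8 -9.4 -4.7]
row 229.0 7 lever travel 0.0454 F_y [ 3.8 -9.4 -4.7]
```

```bash
python3 -m inch '[[1,[0.001,0,0],0],[1,[0.002,0,0],0],[1,[0.003,0,0],0],[1,[0.003,0,0],0],[1,[0.003,0,0],0]]' | grep force
python3 - <<'E'
from h import *
shift((0,-.071,.06)); lev()
E
```

```text
ft_force: [2.0, -4.9, -1.8]
gripper_force: 2.1
st tcp [ 0.0003 -0.0199] z 0.0613 yaw-rel deg 89.84904858820109 shift [-0.0511 -0.0001  0.0014] t 17.675 F [ 2.  -4.9 -1.8]
row 228.5 8 lever travel 0.051 F_y [ 2.  -4.9 -1.8]
```

```bash
python3 -m inch '[[1,[0.001,0,0],0],[1,[0.002,0,0],0],[1,[0.002,0,0],0]]' | grep force
python3 -m inch '[[1,[-0.004,0,0],0],[1,[-0.012,0,0],0],[1,[-0.02,0,0],0],[1,[-0.035,0,-0.02],0],[1,[-0.05,0,-0.06],0],[1,[-0.06,0,-0.1],0],[1,[-0.06,0,-0.11],0],[1,[-0.06,0,-0.11],0]]' | grep -E 'force|pos'
python3 - <<'E'
from h import *
shift((0,-.071,.06)); lev()
a=cams.snapshot('scene')[:,:,::-1][150:240,195:315];b=cams.snapshot('wrist')[:,:,::-1]
c=cams.snapshot('top')[:,:,::-1][150:240,185:305]
f=lambda x:cv2.resize(x,(400,300),interpolation=cv2.INTER_CUBIC)
print(proj('wrist',[w((0,y,.077)) for y in (-.055,-.037,-.019,-.001,.017)]))
cv2.imwrite('pics/m2.png',np.vstack([np.hstack([f(a),f(c)]),np.hstack([f(b),f(b[0:180,140:380])])]))
E
```

```text
ft_force: [1.3, -3.6, -1.8]
gripper_force: 2.0
tool_pos: [0.5688, -0.0904, 0.1715]
ft_force: [-0.7, 1.0, -0.5]
gripper_force: 0.0
st tcp [ 0.0003 -0.0768] z 0.1715 yaw-rel deg 89.90040410050173 shift [ 0.0058 -0.0004  0.1115] t 19.1 F [-0.7  1.  -0.5]
row 87.0 5 lever travel 0.0542 F_y [-0.7  1.  -0.5]
[[260.02433147 164.67381752]
 [260.05043401 140.29679442]
 [260.07765264 114.87747102]
 [260.10606048  88.34753776]
 [260.13573724  60.63258261]]
```

View pics/m2.png

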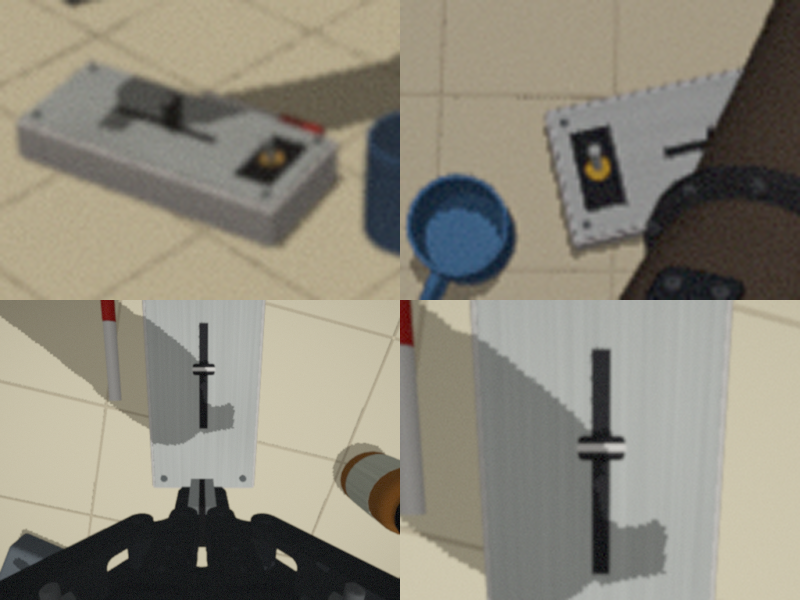

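The white line is at row 87 in the wrist picture (third click predicted at 88.3), travel 54.2 mm. The toggle bat leans to +x (top view, (597,150) over the ring at (598,168)). Mug and marker haven't moved, and the arm is clear, so I'm handing in.

```bash
python3 -c "from workcell import bot; print(bot.sign_off())"
```

```text
the job is handed in; nothing more can be done
None
```

The toggle was flipped on first, then the dimmer lever was pushed click by click and left in the third click (about 54 mm by the wrist camera); the arm is clear, and I handed the job in at about 19 s of the 64 s limit.

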